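# Open the engine air-filter housing

## Task

Open the air-filter housing that leans in its stand: turn the cover anticlockwise (seen facing the cover) until its two lugs reach the slots in the collar, then lift it off straight along the housing's axis. Set the cover down flat on the floor of the empty steel tray, wing grip up, without dropping it, and let go. Leave the can, the jar and the wrench where they are.

Things in the scene. Friction and masses are not known exactly. Their poses are not given: they have to be found in the camera images.
- housing: Fixed dull green filter can with an aluminium collar, 114 mm across, leaning 30 degrees in a dark steel stand (160 x 128 mm foot), mouth about 145 mm up. Origin where its axis meets the bench; z along the axis, out of the mouth; x across it, uphill. Collar round the mouth: 116 mm outside, 104 mm inside, top 13 mm above the seat.
- seat (a point): Centre of the flat seat ring in the mouth, 167 mm up the axis from the housing's origin, axes as the housing's. A dark steel flange on the collar, 89 mm inside diameter, 9 to 13 mm above the seat, holds the lugs down.
- slot (a point): Middle of the slot on the uphill (+x) side, 48 mm from the axis, 11 mm above the seat; the other is opposite. The slots are gaps in the flange, 35 degrees wide. An end stop under the flange halts the turning cover about 3.5 degrees past the slots' centres; it lifts out within about 5 degrees of them.
- cover_center (a point): Round steel cover, 0.18 to 0.35 kg, lying on the seat. Point on its axis half-way up, 23 mm above its underside; z out of its top, x along the wing grip and lugs. Plate 84 mm across, 6 mm thick; dome 74 mm across, to 12 mm up. Two lugs 16 mm wide, 6 mm thick, reach 50 mm from the axis at +x and -x, under the flange with 3 mm play.
- grip (a point): Middle of the cover's black wing grip, on its axis, 29 mm above the underside; axes as the cover's. Grip 58 mm long (x), 14 mm thick (y), from 12 to 46 mm above the underside. The grip and lugs start 40 to 75 degrees clockwise of the slots; the cover turns freely with slight friction.
- tray: Empty square open steel tray, 160 x 160 mm outside, 24 mm high, walls and floor 4 to 5 mm, fixed to the bench; origin at the centre of its underside, x and y along its sides, z up. It stands to one side of the housing.
- bolt_bin: Grey plastic bin with four compartments of bolts, 150 x 170 mm, 45 mm high, fixed to the bench on the other side of the housing; origin at the centre of its underside. Not used.
- spray_can: Loose blue spray can, 60 mm diameter, 170 mm high, standing; origin at the centre of its underside. Leave alone.
- jar: Loose amber jar with a steel cap, 68 mm diameter, 90 mm high, standing; origin at the centre of its underside. Leave alone.
- wrench: Loose wrench, 160 mm long, lying across between robot and housing; origin at its middle underneath, x along it. Leave alone.
There are look-alikes about, which are no part of the job. Leave any yellow look-alike of the tray alone.

How it is judged:
By the outcome, as a careful person would: the job done as asked, in the order asked, and still so for the second after the job is handed in, with the robot touching nothing.
It also fails if it takes over 45 s, if anything falls off the work surface, if the arm or the gripper's body presses on something with over 40 N, if the wrist force passes 120 N, or if a joint passes its speed limit or range.

## Robot

A 6-joint arm with a two-finger parallel gripper is mounted at the origin on the work surface. World frame = base frame: x ahead of the robot, y to its left, z up, the work surface at z = 0. Lengths are in mm, angles in rad, forces in N, time in s.
With the tool pointing down it reaches from about 275 to 850 mm from the base axis. Payload 5.2 kg.
Tool frame: the origin (TCP) lies between the finger pads; the fingertips stand 8 mm ahead of it and the grasp point (between the pads) lies 11 mm behind it; z points along the fingers, y is the direction in which the jaws open and shut (so a half turn about z gives the same grasp; the last joint's range is limited). The gripper opens to 85 mm and grips with 20 to 120 N. Pads are 22 mm wide; open, the fingers measure 114 mm over their backs; the gripper's body (76 mm by 85 mm) begins 54 mm behind the grasp point. The pads swing forward as they close: fully open they stand 13 mm farther back than shut.
Start: joints at [-1.338, 0.259, 1.535, -0, 1.348, -0.203], TCP at [232.195, -498.589, 239.31] pointing down, gripper open.
Joint ranges: [-3.14, 3.14], [-0.91, 2.08], [0.19, 2.58], [-1.22, 4.36], [0.22, 2.71], [-3.12, 3.12]. Speed limits (rad/s): [2.57, 2.57, 3.14, 3.14, 3.14, 3.14].

## Interface

Orientations are given as a unit quaternion [x, y, z, w].
In Python, from rig import monitor, cams, r gives the robot as it stands.
- The arm moves only by the shell command python3 -m handwheel 'ROWS' [OPENING] [FORCE]. ROWS is JSON, a list that holds one entry, the list of rows, each a list of 4 numbers: the shift along the tool's x, y, z in m, then the turn about the tool's z in rad. In form: [[[tx, ty, tz, turn], ...]]. A call has 1 to 5 rows; each row shifts and turns the commanded pose from where the row before left it, along the tool's axes as they then stand; what a row does not reach is not made up. A row lasts 1/8 s, in which the tool goes at most 62.5 mm and 10.7 degrees, less where a joint would pass 70% of its speed; a pose out of reach is approached as far as the arm can. A call with a gripper value outside its range is refused whole. OPENING is the closure, from 0 (fully open) to 1 (shut), set as the call begins (- or left out, the last holds). The fingers move at their own pace and stop on an object; FORCE is the grip in N (left out, the last holds). Time passes only in rows, so rows that do not move let the fingers close. It gives the time, the measured TCP pose, the force and the opening at its end, in the units of the state.
- monitor.get_state(): the state, without advancing time (a new reading comes with each control period).
- cams.snapshot(name): name is "scene" or "top"; returns (picture, depth): 384x512x3 uint8, red, green, blue; 384x512 float32, mm along the optical axis (not along the pixel's ray), 0 where there is no reading.
- cams.camera_model(name): a dict with "fx", "fy", "cx", "cy" (pixels), "k1" (the pictures are not rectified: a ray, as slopes to the right and down, at radius r is drawn at 1 + k1 r^2 times it, then the intrinsics apply), "R" (3x3) and "t" (3): a world point X has camera coordinates R X + t. Camera axes: x right, y down, z forward; pixel columns grow to the right and rows downward; lengths in mm; the calibration is good to about 2 mm. A picture is of the moment at which its call begins. camera_model takes no time and is no camera call.
- r.sign_off(): hands the job in, once; it reports no verdict.
The state is a dict: "time": time; "qpos": joint angles; "dq": joint speeds; "joint_efforts": joint torques, N m; "position": TCP position; "ee_rot": TCP orientation; "contact_force": force on the tool from outside, world axes, zero at the start; "moment": the same for the moment, N m; "width": finger opening in mm.
Only numpy, scipy, OpenCV 4.12 (cv2) and the standard library are available. Lean on these libraries where they do the work, as an engineer would, in place of code of your own. Each camera call takes 0.05 s, during which the arm holds its last target. There are 200 camera calls.

## Working session

There is one attempt and no reset: what is moved stays moved. The work goes in short steps, Python scripts to look and compute and a shell command to move; the robot and the scene stay as the last step left them, time stands still between calls to the robot, and variables do not carry over. Pictures are saved under pics/ and viewed, about 8 in all and at most 12, crops included, and the job is handed in when it is done.

```bash
ls; mkdir -p pics
cat > h.py <<'E'
import numpy as np, cv2, json
from rig import monitor, cams, r
from scipy.spatial.transform import Rotation as Rot
def cloud(name):
    im,d=cams.snapshot(name); m=cams.camera_model(name)
    K=np.array([[m['fx'],0,m['cx']],[0,m['fy'],m['cy']],[0,0,1.]])
    v,u=np.mgrid[:384,:512]
    p=cv2.undistortPoints(np.stack([u,v],-1).reshape(-1,1,2).astype(float),K,np.array([m['k1'],0,0,0.])).reshape(384,512,2)
    c=np.dstack([p*d[...,None],d])
    return im,d,(c-np.array(m['t']))@np.array(m['R'])
E
python3 - <<'E'
from h import *
s=monitor.get_state(); print(s)
for n in('scene','top'):
    im,d,P=cloud(n); np.savez(f'{n}0.npz',im=im,d=d,P=P)
    cv2.imwrite(f'pics/{n}0.png',im[...,::-1]); m=cams.camera_model(n); print(n,m)
E
```

```text
pics
{'time': 0.0, 'qpos': array([-1.33777714e+00,  2.59378860e-01,  1.53608247e+00,  1.04242916e-05,
        1.34800667e+00, -2.02815433e-01]), 'dq': array([-0.00060192, -0.00066146, -0.00032569,  0.0001946 ,  0.00040368,
        0.00071969]), 'joint_efforts': array([-4.08204987e-04, -4.46040988e+01, -2.90566313e+01, -3.26628060e-04,
        1.17106712e-02, -1.22244171e-05]), 'position': array([ 232.08776625, -498.06719417,  238.45563196]), 'ee_rot': array([ 9.76349658e-01,  2.16195433e-01, -9.07837494e-06, -9.37640087e-04]), 'contact_force': array([ 0.03930308, -0.56139504,  0.16125002]), 'moment': array([ 0.01820844, -0.01420282, -0.02402656]), 'width': 85.33290407064482}
scene {'fx': 368.5932435214879, 'fy': 368.5932435214879, 'cx': 254.1594973381599, 'cy': 191.9892483752625, 'k1': -0.1030564392693921, 'R': array([[-2.53847037e-01,  9.67244217e-01, -5.54323756e-04],
       [ 6.69992739e-01,  1.75421895e-01, -7.21343808e-01],
       [-6.97618386e-01, -1.83482381e-01, -6.92576930e-01]]), 't': array([  -4.40980298, -244.09505942, 1491.43083181])}
top {'fx': 467.6490175128611, 'fy': 467.6490175128611, 'cx': 252.3155444396161, 'cy': 192.60250332866875, 'k1': -0.022646109767319362, 'R': array([[-0.02232273, -0.99965068,  0.01414953],
       [-0.99730329,  0.02127612, -0.07023864],
       [ 0.06991306, -0.01567929, -0.99742986]]), 't': array([ 134.73318008,  477.4000376 , 1388.48606566])}
```

View pics/scene0.png

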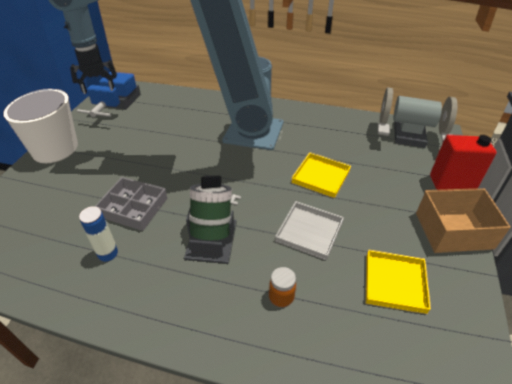

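View pics/top0.png

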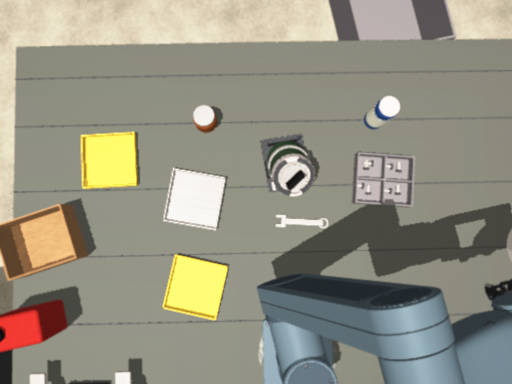

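The top view shows the housing mouth at about (293,174), leaning towards the robot, with the black grip at (296,180). The tray is at (195,198), the wrench at (302,221), the can at (380,112), the jar at (205,117) and the bin at (384,180).

Run:
```python
from h import *
z=np.load('top0.npz'); im,d,P=z['im'],z['d'],z['P']
c=im[130:220,240:345]; cv2.imwrite('pics/crop1.png',cv2.resize(c,None,fx=6,fy=6,interpolation=cv2.INTER_CUBIC)[...,::-1])
for n,(u,v) in dict(grip=(296,180),rim=(293,160),tray=(195,198),wr=(302,222),jar=(205,117),bin=(384,180),can=(388,106),bench=(240,240)).items(): print(n,P[v,u].round(1))
hsv=cv2.cvtColor(im,cv2.COLOR_RGB2HSV)
# tray: bright low-sat blob
t=((hsv[...,1]<40)&(hsv[...,2]>140)).astype(np.uint8); t[:150]=0;t[245:]=0;t[:,:150]=0;t[:,240:]=0
q=P[t>0]; print('tray n',len(q),q.mean(0)); rr=cv2.minAreaRect(q[:,:2].astype(np.float32)); print(rr)
fl=P[185:212,180:210].reshape(-1,3); print('floor z',np.median(fl[:,2]),fl[:,2].std())
# heights around mouth
for v in range(150,204,4): print(v,[tuple(P[v,u].round(0).astype(int)) for u in range(270,322,8)])
```

```text
grip [499.3  10.6 186.1]
rim [555.7  14.8 164.7]
tray [4.686e+02 2.980e+02 4.000e-01]
wr [388.8 -23.   11.7]
jar [695.5 256.5  90.9]
bin [ 508.3 -269.6   33.9]
can [ 699.4 -250.1  165. ]
bench [338.8 164.4  -2.3]
tray n 8270 [470.78099259 300.03991128   7.03652315]
((473.0025634765625, 290.48809814453125), (290.94573974609375, 288.86322021484375), 89.18177032470703)
floor z 3.377159681412775 110.72816576937915
150 [(np.int64(601), np.int64(71), np.int64(63)), (np.int64(592), np.int64(51), np.int64(116)), (np.int64(588), np.int64(30), np.int64(137)), (np.int64(587), np.int64(9), np.int64(140)), (np.int64(591), np.int64(-17), np.int64(109)), (np.int64(608), np.int64(-55), np.int64(4)), (np.int64(608), np.int64(-81), np.int64(-4))]
154 [(np.int64(587), np.int64(72), np.int64(75)), (np.int64(578), np.int64(52), np.int64(132)), (np.int64(574), np.int64(32), np.int64(155)), (np.int64(572), np.int64(12), np.int64(167)), (np.int64(575), np.int64(-13), np.int64(145)), (np.int64(596), np.int64(-55), np.int64(2)), (np.int64(596), np.int64(-80), np.int64(-3))]
158 [(np.int64(571), np.int64(74), 
[... 3163 characters left out ...]
), np.int64(0)), (np.int64(473), np.int64(-75), np.int64(3))]
198 [(np.int64(464), np.int64(71), np.int64(-3)), (np.int64(463), np.int64(46), np.int64(-3)), (np.int64(463), np.int64(22), np.int64(-1)), (np.int64(462), np.int64(-2), np.int64(3)), (np.int64(462), np.int64(-27), np.int64(-2)), (np.int64(461), np.int64(-50), np.int64(6)), (np.int64(460), np.int64(-74), np.int64(6))]
202 [(np.int64(451), np.int64(71), np.int64(3)), (np.int64(451), np.int64(47), np.int64(-1)), (np.int64(451), np.int64(22), np.int64(0)), (np.int64(450), np.int64(-2), np.int64(2)), (np.int64(449), np.int64(-26), np.int64(2)), (np.int64(449), np.int64(-51), np.int64(-1)), (np.int64(448), np.int64(-75), np.int64(-1))]
```

View pics/crop1.png

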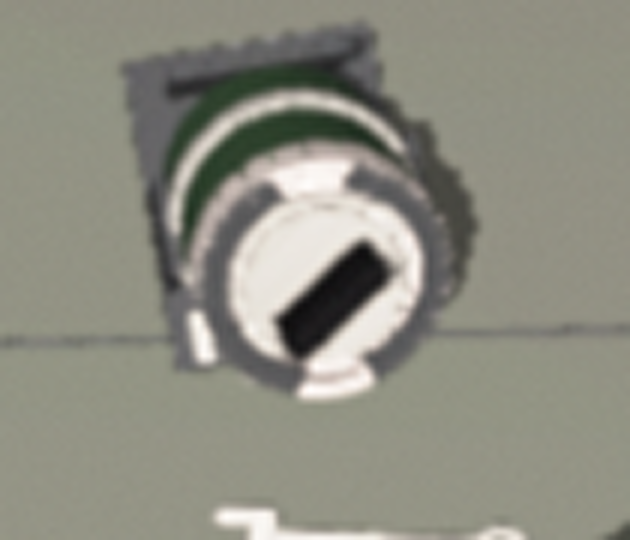

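The crop shows the dark flange with its two slots at crop (312,178) and (335,380). The grip runs from crop (300,340) to (375,255), about 50° clockwise of the slots. Moves keep the tool vertical, so I'll straddle the grip loosely and turn it. Once it is aligned the grip faces are vertical, so I can clamp and lift along the lean, then let the cover pivot flat in the jaws on the tray floor. First I'll fit the poses.

```bash
cat > fit.py <<'E'
from h import *
from scipy.optimize import minimize
m=cams.camera_model('top'); K=np.array([[m['fx'],0,m['cx']],[0,m['fy'],m['cy']],[0,0,1.]]);D=np.array([m['k1'],0,0,0.]);R=np.array(m['R']);t=np.array(m['t'])
S=4; U0,V0,W,H=250,140,80,70
def proj(X): return cv2.projectPoints(np.asarray(X,float),cv2.Rodrigues(R)[0],t,K,D)[0][:,0]
def axes(psi):   # psi: heading of the uphill horizontal direction
    c,s=np.cos(psi),np.sin(psi); x=np.array([c*.8660254,s*.8660254,.5]); y=np.array([-s,c,0]); return np.array([x,y,np.cross(x,y)])
def poly(img,X,val): cv2.fillPoly(img,[np.round(((proj(X)-[U0,V0]+.5)*S-.5)*16).astype(np.int32)],val,shift=4)
def down(i): return cv2.resize(cv2.GaussianBlur(i.astype(np.float32),(0,0),2.5),(W,H),interpolation=cv2.INTER_AREA)
def ring(p):
    A=axes(p[2]); o=np.array([p[0],p[1],0]); img=np.zeros((H*S,W*S),np.uint8)
    for sgn in (0,np.pi):
        a=np.radians(np.linspace(17.5,162.5,60))+sgn
        q=np.concatenate([np.c_[52*np.cos(a),52*np.sin(a)],np.c_[44.5*np.cos(a),44.5*np.sin(a)][::-1]])
        poly(img,o+np.c_[q,np.full(len(q),180.)]@A,1)
    return img
def box(p,th):
    A=axes(p[2]); o=np.array([p[0],p[1],0]); c,s=np.cos(th),np.sin(th)
    X=np.array([[i*29*c-j*7*s,i*29*s+j*7*c,167+k] for i in(-1,1) for j in(-1,1) for k in(12,46)])@A+o
    img=np.zeros((H*S,W*S),np.uint8); h=cv2.convexHull(proj(X).astype(np.float32))[:,0]
    cv2.fillPoly(img,[np.round(((h-[U0,V0]+.5)*S-.5)*16).astype(np.int32)],1,shift=4); return img
E
python3 - <<'E'
from fit import *
z=np.load('top0.npz'); im,P=z['im'],z['P']
g=im.astype(float).mean(2)[V0:V0+H,U0:U0+W]; sat=(im.max(2).astype(int)-im.min(2))[V0:V0+H,U0:U0+W]
print(np.histogram(g,bins=range(0,260,20)))
g=cv2.GaussianBlur(g,(0,0),.5)
def cost(p):
    # contrast: ring darker than the bands just inside / in the slots
    A=axes(p[2]); o=np.array([p[0],p[1],0]); mk=down(ring(p)); full=np.zeros((H*S,W*S),np.uint8)
    a=np.linspace(0,2*np.pi,120); poly(full,o+np.c_[51*np.cos(a),51*np.sin(a),np.full(120,180.)]@A,1)
    rest=np.clip(down(full)-mk-down(box(p,p[3])),0,1); b=down(box(p,p[3]))
    tgt=(np.abs(g-90)*mk).sum()+(np.abs(g-25)*b).sum()+(np.abs(g-210)*rest).sum()
    return tgt/(mk.sum()+rest.sum()+b.sum())
best=None
for psi in (-.2,0,.2):
  for ox in (590,610):
    r_=minimize(cost,[ox,20,psi,-.85],method='Nelder-Mead',options=dict(initial_simplex=np.array([[ox,20,psi,-.85]]*5)+np.diag([10,10,.1,.15,0])[:, :4]*1.0,maxiter=600,xatol=1e-3,fatol=1e-3))
    print(r_.x.round(3),round(r_.fun,2))
    if best is None or r_.fun<best.fun: best=r_
p=best.x; np.save('pose.npy',p); A=axes(p[2]); o=np.array([p[0],p[1],0])
print('axis',A[2],'seat',o+167*A[2],'grip',o+196*A[2],'theta deg',np.degrees(p[3]))
ov=cv2.resize(im[V0:V0+H,U0:U0+W],None,fx=S*2,fy=S*2,interpolation=cv2.INTER_CUBIC)[...,::-1].copy()
for k,c in((ring(p),(0,0,255)),(box(p,p[3]),(0,255,0))):
    cs,_=cv2.findContours(cv2.resize(k,None,fx=2,fy=2),0,2); cv2.drawContours(ov,cs,-1,c,1)
cv2.imwrite('pics/ov.png',ov)
# depth check: plane heights
q=P[V0:V0+H,U0:U0+W][cv2.resize(ring(p),(W,H),interpolation=cv2.INTER_NEAREST)>0]-o
print('ring depth h (expect 180):',np.median(q@A[2]))
# tray
hsv=cv2.cvtColor(im,cv2.COLOR_RGB2HSV); tm=((hsv[...,1]<40)&(hsv[...,2]>170)).astype(np.uint8); tm[:155]=0;tm[240:]=0;tm[:,:155]=0;tm[:,238:]=0
n,l,st,ce=cv2.connectedComponentsWithStats(tm); k=1+st[1:,4].argmax(); rr=cv2.minAreaRect(np.argwhere(l==k)[:,::-1].astype(np.float32)); print(rr)
px=cv2.boxPoints(rr)
for c in np.vstack([px,[rr[0]]]):
    ray=R.T@np.append(cv2.undistortPoints(np.array([[c]],float),K,D)[0,0],1); C=-R.T@t; print((C+ray*(24-C[2])/ray[2]).round(1))
E
```

```text
(array([  19,  115,  283,  240,  479,  378,  494, 2721,  152,  108,  159,
        404]), array([  0,  20,  40,  60,  80, 100, 120, 140, 160, 180, 200, 220, 240]))
[ 5.99394e+02 -2.51000e-01 -1.35000e-01 -6.15000e-01] 30.82
[ 6.06403e+02  4.09800e+00 -5.87000e-01  2.20000e-02] 68.08
[ 6.01291e+02  1.59450e+01  4.20000e-02 -7.89000e-01] 27.76
[ 6.00778e+02  2.18780e+01  1.02000e-01 -8.57000e-01] 27.2
[ 6.00314e+02  2.17590e+01  1.01000e-01 -8.52000e-01] 27.22
[ 6.00127e+02  3.05380e+01  1.95000e-01 -8.77000e-01] 27.9
axis [-0.49738032 -0.05111573  0.8660254 ] seat [517.7158053   13.34181205 144.6262418 ] grip [503.29177603  11.85945594 169.7409784 ] theta deg -49.07922066643794
ring depth h (expect 180): 178.68461471436277
((193.55848693847656, 198.85472106933594), (54.48797607421875, 55.04084014892578), 10.619654655456543)
[401.3 395.1  24. ]
[562.2 363.4  24. ]
[528.7 203.8  24. ]
[368.1 236.8  24. ]
[464.7 299.8  24. ]
```

View pics/ov.png

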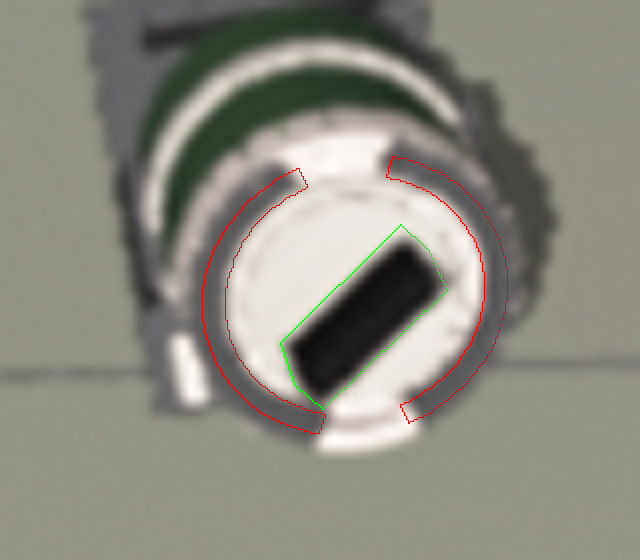

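The overlay shows the ring and grip fit within about 1–2 px. The heading is loosely fixed, so I'll check it against the stand's foot edges and refit with the ring's outer radius left free.

Run:
```python
from fit import *
z=np.load('top0.npz'); im,P=z['im'],z['P']
def un(c,zz):
    ray=R.T@np.append(cv2.undistortPoints(np.array([[c]],float),K,D)[0,0],1); C=-R.T@t; return C+ray*(zz-C[2])/ray[2]
f=lambda x,y:(240+(x+.5)/6-.5,130+(y+.5)/6-.5)
a,b,c=[un(f(*q),4) for q in((125,65),(372,25),(182,370))]
print('foot',a.round(1),b.round(1),c.round(1)); e1=a-c;e2=a-b
print('psi left edge',np.arctan2(e1[1],e1[0]),'len',np.hypot(*e1[:2]),'psi top edge',np.arctan2(-e2[0],e2[1]),'len',np.hypot(*e2[:2]))
# slot edges (ov pixels): rays to plane 180 above base on the fitted pose, midpoints
g8=lambda x,y:(U0+(x+.5)/8-.5,V0+(y+.5)/8-.5)
C=-R.T@t
for psi,ox,oy in((.1,600.5,21.8),(.15,600.3,26)):
    A=axes(psi);o=np.array([ox,oy,0])
    def loc(p,h):
        ray=R.T@np.append(cv2.undistortPoints(np.array([[g8(*p)]],float),K,D)[0,0],1); return A@(C+ray*((h-(C-o)@A[2])/(ray@A[2]))-o)
    for n,p,h in(('UL',(303,187),180),('UR',(386,180),180),('LL',(325,413),180),('LR',(403,408),180),('gL',(290,345),213),('gB',(322,405),213),('gT',(400,238),213),('gR',(442,285),213)): print(n,loc(p,h).round(1),end=' ')
    print()
# foot from cloud in scene view / edges
s=np.load('scene0.npz'); q=s['P'].reshape(-1,3); k=(abs(q[:,0]-560)<150)&(abs(q[:,1]-20)<110)&(q[:,2]>100)&(q[:,2]<230); q=q[k]
for psi in (.05,.1,.15,.2):
    A=axes(psi); 
    for ox,oy in((600.3,12+98*np.sin(psi)),):
        l=(q-[ox,oy,0])@A.T; w=(l[:,2]>120)&(l[:,2]<165); rr=np.hypot(l[w,0],l[w,1]); print(psi,w.sum(),np.median(rr),rr.std())
```

```text
foot [640.3  95.8   4. ] [658.4 -30.8   4. ] [484.   70.7   4. ]
psi left edge 0.15944761779794084 len 158.2362108677072 psi top edge 0.14269756860769256 len 127.86165203920852
UL [ 42.8  14.8 180. ] UR [ 41.7 -13.2 180. ] LL [-41.9  12.7 180. ] LR [-43.6 -14.3 180. ] gL [  1.1  26.6 213. ] gB [-22.4  17.4 213. ] gT [ 34.7 -12.1 213. ] gR [ 16.1 -25.  213. ] 
UL [ 43.2  13.2 180. ] UR [ 40.6 -14.7 180. ] LL [-41.5  14.9 180. ] LR [-44.7 -12.1 180. ] gL [  2.2  27.7 213. ] gB [-21.7  19.5 213. ] gT [ 33.7 -12.5 213. ] gR [ 14.4 -24.7 213. ] 
0.05 648 58.14782393723655 2.261862171196262
0.1 651 57.45030173544274 1.8388046068320314
0.15 650 56.84611527517434 1.5915996249859077
0.2 656 56.16018053257227 1.6127233213809646
```

Foot edge lengths match the given size (158 × 128 mm). I take ψ = 0.14, the seat at (517.7, 13.3, 144.6) and a grip heading of about −47° in world axes. I'll go above it.

```bash
python3 -m handwheel '[[[0.046,-0.035,-0.006,0],[0.046,-0.035,-0.006,0],[0.046,-0.035,-0.006,0],[0.046,-0.035,-0.006,0],[0.046,-0.035,-0.006,0]]]' 0.62 20; python3 -m handwheel '[[[0.046,-0.035,0,0],[0.046,-0.035,0,0],[0.046,-0.035,0,0],[0.046,-0.035,0,0],[0.044,-0.034,0,0]]]'; python3 -m handwheel '[[[0,0,0,0.18],[0,0,0,0.18],[0,0,0,0.18],[0,0,0,0.18],[0,0,0,0.18]]]'
```

```text
time: 0.72
position: [367.2, -241.0, 269.3]
ee_rot: [0.976, 0.216, 0.0, -0.0]
contact_force: [0.8, -0.6, 1.0]
width: 32.3
time: 1.35
position: [500.5, 13.1, 269.1]
ee_rot: [0.976, 0.216, -0.0, 0.0]
contact_force: [0.5, -1.3, 0.8]
width: 32.2
time: 1.98
position: [499.8, 11.3, 268.9]
ee_rot: [0.973, -0.233, -0.001, 0.0]
contact_force: [1.4, -0.1, 0.2]
width: 32.6
```

```bash
python3 -m handwheel '[[[0,0,0,0.175],[0,0,0,0.175],[0,0,0.05,0],[0,0,0,0]]]'
python3 - <<'E'
from h import *
a=cams.snapshot('scene')[0][150:290,160:280]; b=cams.snapshot('top')[0][120:230,230:360]
a=cv2.resize(a,(480,560),interpolation=3); b=cv2.resize(b,(0,0),fx=2.4,fy=2.4,interpolation=3); c=np.zeros((560,800,3),np.uint8); c[:,:480]=a; c[:b.shape[0],480:480+b.shape[1]]=b[:, :320]
cv2.imwrite('pics/p5.png',c[...,::-1])
E
```

```text
time: 2.48
position: [497.1, 11.7, 216.0]
ee_rot: [0.918, -0.396, -0.004, 0.001]
contact_force: [0.1, 1.0, 0.9]
width: 32.5
```

View pics/p5.png

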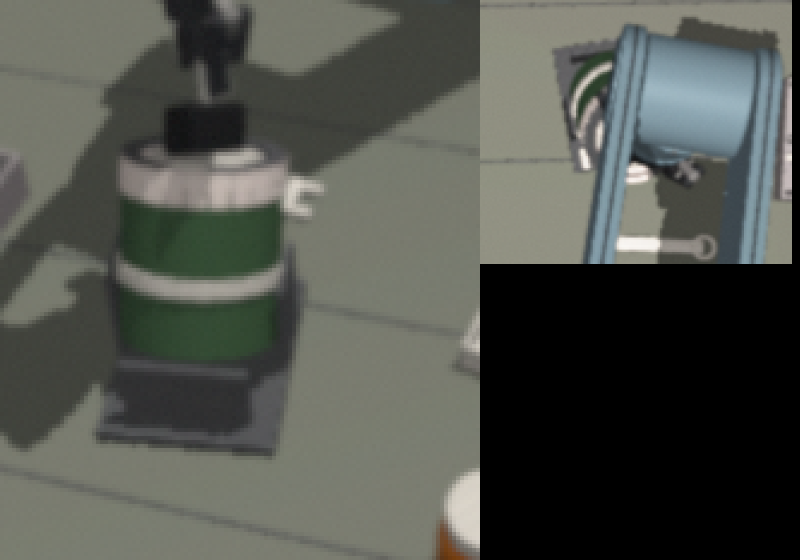

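The scene crop shows the finger gap at (205,75), directly above the grip at (205,130). I'll lower in steps while watching the force.

```bash
python3 -m handwheel '[[[0,0,0.012,0],[0,0,0.012,0],[0,0,0.008,0],[0,0,0,0]]]'; python3 -m handwheel '[[[0,0,0.005,0],[0,0,0,0]]]'
```

```text
time: 3.08
position: [499.5, 11.2, 186.5]
ee_rot: [0.918, -0.396, -0.001, 0.0]
contact_force: [1.0, 0.6, -0.5]
width: 32.3
time: 3.32
position: [500.0, 11.1, 182.1]
ee_rot: [0.918, -0.396, -0.0, 0.0]
contact_force: [-0.1, -0.1, 0.4]
width: 32.3
```

```bash
python3 -m handwheel '[[[0,0,0.003,-0.12],[0,0,0,-0.12],[0,0,0,-0.12]]]' 0.68 20; python3 -m handwheel '[[[0,0,0,-0.12],[0,0,0,-0.12],[0,0,0,0]]]' 0.7
```

```text
time: 3.7
position: [497.7, 10.8, 179.0]
ee_rot: [0.975, -0.223, -0.003, 0.001]
contact_force: [-8.0, -4.1, 5.3]
width: 27.5
time: 4.08
position: [498.6, 10.5, 179.8]
ee_rot: [0.994, -0.106, -0.001, 0.001]
contact_force: [-6.7, -3.4, 6.6]
width: 25.4
```

```bash
python3 -m handwheel '[[[0,0,0,-0.12],[0,0,0,-0.12],[0,0,0,-0.11],[0,0,0,0]]]' 0.74
python3 - <<'E'
from h import *
a=cams.snapshot('scene')[0][165:225,170:250]; cv2.imwrite('pics/p6.png',cv2.resize(a,None,fx=8,fy=8,interpolation=3)[...,::-1])
print(monitor.get_state()['moment'])
E
```

```text
time: 4.58
position: [500.0, 11.0, 179.5]
ee_rot: [0.998, 0.067, 0.0, 0.0]
contact_force: [-0.7, -0.7, 0.1]
width: 22.2
[-0.04456922  0.05277392 -0.08333634]
```

View pics/p6.png

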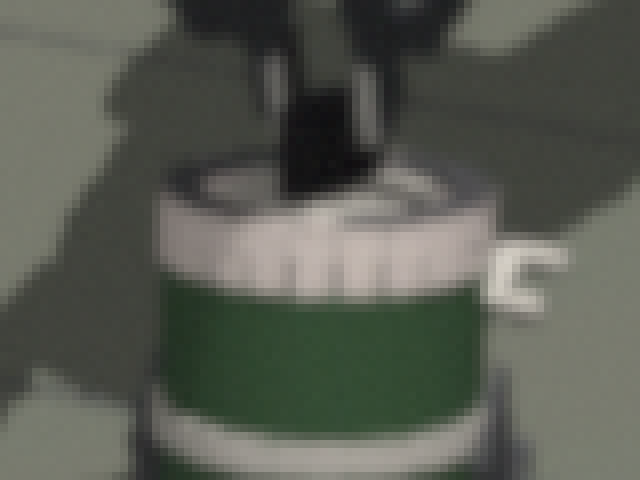

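The grip sits between the fingers, at about (330,140) in the crop. I'll lower to grasp depth and close gently so the jaws square it to the slots.

```bash
python3 -m handwheel '[[[0,0,0.005,0],[0,0,0.004,0],[0,0,0,0]]]' 0.78; python3 -m handwheel '[[[0,0,0,0],[0,0,0,0],[0,0,0,0],[0,0,0,0]]]' 1 20;  python3 - <<'E'
from h import *
a=cams.snapshot('scene')[0][165:225,170:250]; cv2.imwrite('pics/p7.png',cv2.resize(a,None,fx=8,fy=8,interpolation=3)[...,::-1])
print(monitor.get_state()['moment'])
E
```

```text
time: 5.0
position: [501.4, 11.2, 171.6]
ee_rot: [0.998, 0.067, 0.002, 0.0]
contact_force: [-0.2, 0.8, 6.4]
width: 18.7
time: 5.5
position: [501.3, 11.4, 171.6]
ee_rot: [0.998, 0.067, 0.002, -0.0]
contact_force: [-1.0, 1.4, 6.9]
width: 13.7
[0.43278321 0.03490287 0.06566411]
```

View pics/p7.png

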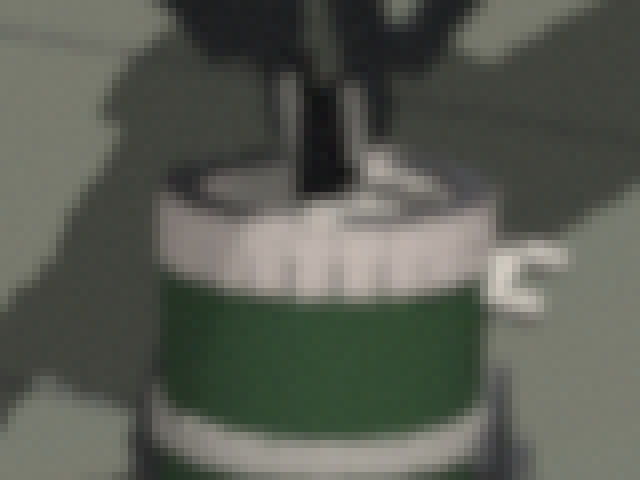

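Width is 13.7 mm, so the jaws are flush on the 14 mm grip. I'll firm the grip and make a small test lift along the lean.

```bash
python3 -m handwheel '[[[0,0,0,0],[0,0,0,0],[-0.002,0,-0.0035,0],[-0.002,0,-0.0035,0],[0,0,0,0]]]' 1 60; python3 -c "
from h import *
print(monitor.get_state()['moment'])"
```

```text
time: 6.18
position: [497.3, 10.5, 178.2]
ee_rot: [0.998, 0.067, 0.002, 0.0]
contact_force: [4.8, 1.0, 2.8]
width: 12.7
[ 0.20252122 -0.82002155 -0.03757872]
```

```bash
python3 -m handwheel '[[[-0.002,0,-0.0035,0],[-0.002,0,-0.0035,0],[0,0,0,0]]]'
python3 - <<'E'
from h import *
a=cams.snapshot('scene')[0][165:225,170:250]; cv2.imwrite('pics/p8.png',cv2.resize(a,None,fx=8,fy=8,interpolation=3)[...,::-1])
print(monitor.get_state()['moment'])
E
```

```text
time: 6.55
position: [490.7, 10.2, 183.7]
ee_rot: [0.998, 0.068, -0.002, -0.0]
contact_force: [0.1, 0.2, -1.6]
width: 13.1
[-0.0172806  -0.02109837  0.03655724]
```

View pics/p8.png

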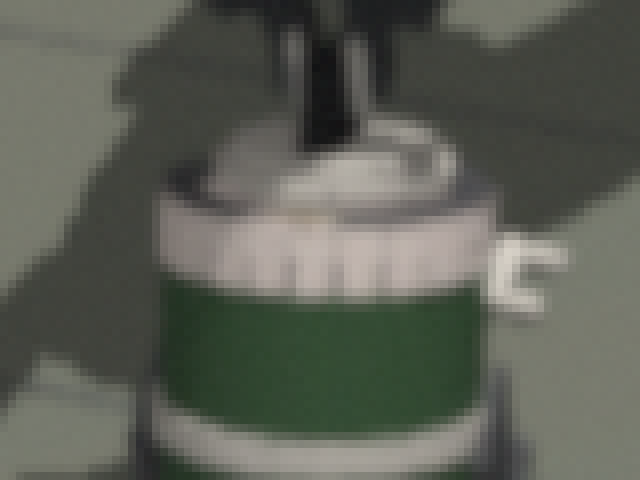

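The cover is rising out of the mouth, with its rim at about (330,165) above the collar, and the side force is near zero. I'll continue straight along the axis.

```bash
python3 -m handwheel '[[[-0.005,0,-0.009,0],[-0.01,0,-0.0173,0],[-0.01,0,-0.0173,0],[-0.01,0,-0.0173,0],[0,0,-0.03,0]]]'
python3 - <<'E'
from h import *
s=monitor.get_state(); q=s['ee_rot']; print(s['position'],s['contact_force'],s['width'])
h=2*np.arctan2(q[1],q[0]); d=np.array([464.7,299.8])-s['position'][:2]; print(np.degrees(h),'tool dx,dy',d@[np.cos(h),np.sin(h)],d@[np.sin(h),-np.cos(h)])
E
```

```text
time: 7.22
position: [455.6, 5.5, 275.4]
ee_rot: [0.998, 0.068, -0.002, -0.0]
contact_force: [-0.2, 0.1, -1.5]
width: 12.7
[455.56715711   5.47115486 275.37455415] [-0.16408995  0.05206571 -1.46688752] 12.730363502938834
7.766836694072085 tool dx,dy 48.82527733855298 -290.3945078547041
```

```bash
python3 -m handwheel '[[[0.005,-0.058,0,0],[0.005,-0.058,0,0],[0.005,-0.058,0,0],[0.005,-0.058,0,0],[0.004,-0.058,0,0]]]'; python3 -m handwheel '[[[0,0,0.06,0],[0,0,0.06,0],[0,0,0.05,0],[0,0,0.015,0],[0,0,0,0]]]' - 40
python3 - <<'E'
from h import *
im,d,P=cloud('scene'); a=im[150:280,230:370]; cv2.imwrite('pics/p9.png',cv2.resize(a,None,fx=5,fy=4.5,interpolation=3)[...,::-1])
s=monitor.get_state(); print(s['position'],s['contact_force'],s['width'])
E
```

```text
time: 7.85
position: [441.2, 297.5, 275.7]
ee_rot: [0.998, 0.068, 0.0, 0.0]
contact_force: [0.8, -0.6, -1.9]
width: 12.9
time: 8.48
position: [442.0, 295.8, 90.4]
ee_rot: [0.998, 0.068, -0.001, 0.0]
contact_force: [0.7, 0.5, -1.6]
width: 13.2
[443.08224437 296.20650911  91.68871747] [-0.24238399 -0.66311625 -1.11043678] 13.013853864132408
```

View pics/p9.png

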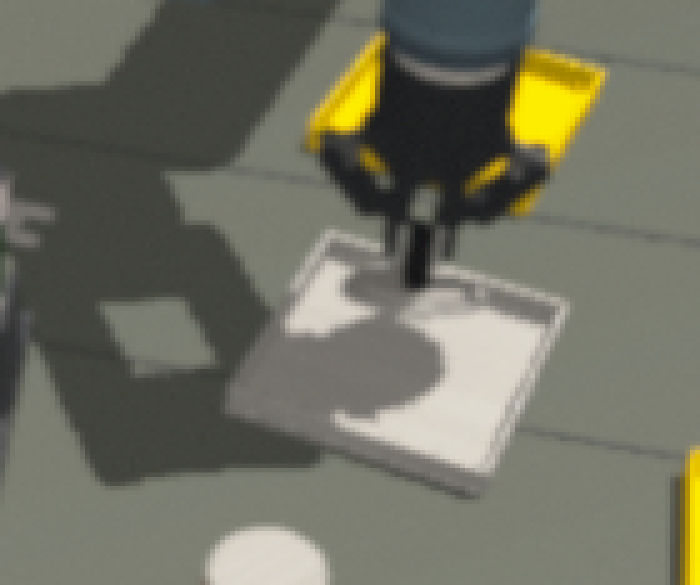

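The cover is held, still tilted, over the tray's near half at about (430,290). I'll lower to contact, then lower while drawing forward so that it rolls flat.

```bash
python3 -m handwheel '[[[0,0,0.012,0],[0,0,0.012,0],[0,0,0.004,0],[0,0,0,0]]]' - 25; python3 -m handwheel '[[[0,0,0.003,0],[0,0,0.003,0],[0,0,0,0]]]'
```

```text
time: 9.02
position: [441.7, 295.8, 61.9]
ee_rot: [0.998, 0.068, -0.0, 0.0]
contact_force: [0.7, 0.4, -1.4]
width: 13.3
time: 9.4
position: [442.3, 296.0, 56.5]
ee_rot: [0.998, 0.068, 0.0, -0.0]
contact_force: [-0.2, -0.1, 1.1]
width: 12.8
```

Contact begins at TCP z ≈ 57, as predicted. Now I'll roll it flat.

```bash
python3 -m handwheel '[[[0.007,0,0.003,0],[0.007,0,0.003,0],[0,0,0,0]]]' - 20; python3 -m handwheel '[[[0.007,0,0.003,0],[0.007,0,0.003,0],[0,0,0,0]]]'
```

```text
time: 9.78
position: [456.0, 297.9, 50.6]
ee_rot: [0.998, 0.068, -0.0, -0.0]
contact_force: [-2.3, -0.6, 4.6]
width: 12.8
time: 10.15
position: [469.7, 299.8, 44.5]
ee_rot: [0.998, 0.068, -0.0, -0.0]
contact_force: [-1.4, -0.6, 4.9]
width: 13.4
```

```bash
python3 -m handwheel '[[[0.005,0,0.003,0],[0.004,0,0.003,0],[0,0,0,0]]]'; python3 -m handwheel '[[[0.002,0,0.002,0],[0,0,0,0]]]';  python3 -m handwheel '[[[0,0,0.002,0],[0,0,0,0]]]'
```

```text
time: 10.52
position: [478.2, 300.9, 38.4]
ee_rot: [0.998, 0.068, -0.001, 0.0]
contact_force: [-2.4, 0.0, 4.4]
width: 12.9
time: 10.78
position: [480.0, 301.1, 36.5]
ee_rot: [0.998, 0.068, -0.001, 0.0]
contact_force: [-3.8, -0.2, 5.7]
width: 12.5
time: 11.02
position: [481.1, 301.4, 35.1]
ee_rot: [0.998, 0.068, 0.0, -0.0]
contact_force: [-1.8, -0.0, 6.7]
width: 12.9
```

```bash
python3 -m handwheel '[[[0,0,0.0015,0],[0,0,0,0]]]'; python3 -m handwheel '[[[0,0,0.0015,0],[0,0,0,0]]]'
python3 - <<'E'
from h import *
im,d,P=cloud('scene'); a=im[170:270,250:370]; cv2.imwrite('pics/p10.png',cv2.resize(a,None,fx=6,fy=5.5,interpolation=3)[...,::-1])
s=monitor.get_state(); print(s['position'],s['contact_force'],s['width'])
E
```

```text
time: 11.28
position: [481.9, 301.5, 34.0]
ee_rot: [0.998, 0.068, 0.001, -0.0]
contact_force: [-0.1, -1.0, 7.0]
width: 12.9
time: 11.52
position: [482.7, 301.6, 33.0]
ee_rot: [0.998, 0.068, 0.002, -0.0]
contact_force: [0.4, -1.1, 9.4]
width: 12.8
[482.72399768 301.5925453   32.99821001] [ 1.24981696 -0.96250586  9.04743821] 12.979993293087569
```

View pics/p10.png

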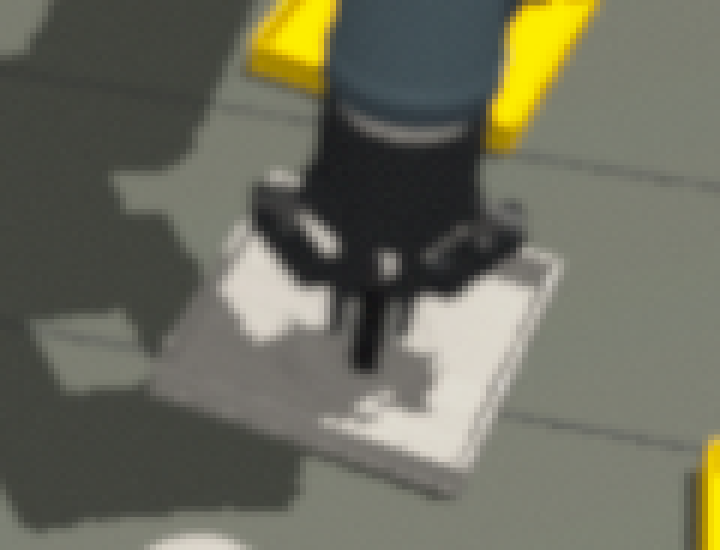

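```bash
python3 -m handwheel '[[[0,0,0.0015,0],[0,0,0,0]]]'; python3 -m handwheel '[[[0,0,0.0015,0],[0,0,0,0]]]'
python3 - <<'E'
from h import *
s=monitor.get_state(); print(s['position'],s['contact_force'],s['moment'])
im,d,P=cloud('scene')
k=(np.hypot(P[...,0]-480,P[...,1]-300)<60)&(P[...,2]<60)&(P[...,2]>-10); q=P[k]
for x in range(430,545,8): 
    w=q[(abs(q[:,0]-x)<4)&(abs(q[:,1]-300-.14*(x-480))<7)]; print(x,len(w),np.percentile(w[:,2],[10,50,90]).round(0) if len(w) else '')
E
```

```text
time: 11.82
position: [482.9, 301.6, 32.8]
ee_rot: [0.998, 0.068, 0.002, -0.0]
contact_force: [-1.9, -2.6, 19.6]
width: 12.9
time: 12.08
position: [482.9, 301.7, 32.8]
ee_rot: [0.998, 0.068, 0.003, -0.001]
contact_force: [-6.1, -5.0, 31.5]
width: 12.8
[482.92351247 301.66459675  32.78018478] [-6.14769003 -5.03839668 31.52114895] [-0.68667105  1.28776917  0.10859681]
430 0 
438 0 
446 3 [51. 51. 53.]
454 7 [51. 52. 53.]
462 9 [51. 52. 54.]
470 7 [50. 52. 53.]
478 9 [50. 52. 54.]
486 9 [51. 52. 53.]
494 14 [37. 50. 53.]
502 45 [18. 33. 51.]
510 15 [11. 15. 18.]
518 13 [11. 12. 13.]
526 15 [ 5.  7. 11.]
534 0 
542 0
```

The force jumped with no further motion, and the grip top reads a level 51–52 mm along its length, which is the 46 mm cover on a 5 mm floor. The cover is flat. I'll ease the press, open partly, rise and look.

```bash
python3 -m handwheel '[[[0,0,-0.001,0],[0,0,-0.001,0],[0,0,0,0]]]'; python3 -m handwheel '[[[0,0,0,0],[0,0,0,0],[0,0,0,0]]]' 0.55;  python3 -m handwheel '[[[0,0,-0.01,0],[0,0,-0.03,0],[0,0,-0.06,0],[0,0,-0.06,0],[0,0,-0.06,0]]]'; python3 -m handwheel '[[[0,0.058,0,0],[0,0.058,0,0],[0,0.058,0,0],[0,0.058,0,0],[0,0.058,0,0]]]'
python3 - <<'E'
from h import *
im,d,P=cloud('scene'); im2,d2,P2=cloud('top')
a=cv2.resize(im2[150:250,150:330],None,fx=4,fy=4,interpolation=3); cv2.imwrite('pics/p11.png',a[...,::-1])
q=P2[(np.hypot(P2[...,0]-478,P2[...,1]-300)<55)]; print(np.percentile(q[:,2],[5,50,95,99]))
g=P2[(im2.max(2)<60)&(np.hypot(P2[...,0]-478,P2[...,1]-300)<60)&(P2[...,2]>30)]; print('grip',len(g),g.mean(0),np.polyfit(g[:,0]-g[:,0].mean(),g[:,2],1))
h=P2[(np.hypot(P2[...,0]-478,P2[...,1]-300)<36)&(P2[...,2]<30)]; A=np.c_[h[:,:2]-h[:,:2].mean(0),np.ones(len(h))]; print('dome plane slopes',np.linalg.lstsq(A,h[:,2],rcond=None)[0])
for n,(u,v) in dict(jar=(205,117),can=(388,106)).items(): print(n,P2[v,u].round(1))
E
```

```text
time: 12.5
position: [482.9, 301.6, 32.8]
ee_rot: [0.998, 0.068, 0.003, -0.001]
contact_force: [-1.3, -2.3, 14.7]
width: 13.0
time: 12.88
position: [480.4, 301.1, 29.8]
ee_rot: [0.998, 0.068, -0.0, 0.0]
contact_force: [-0.9, -0.5, -0.2]
width: 38.6
time: 13.5
position: [480.3, 301.1, 252.8]
ee_rot: [0.998, 0.068, 0.0, -0.0]
contact_force: [1.1, -0.4, -0.3]
width: 38.7
time: 14.12
position: [519.8, 12.1, 251.0]
ee_rot: [0.998, 0.068, 0.001, 0.0]
contact_force: [1.0, -0.0, 0.0]
width: 38.6
[ 0.13021325 10.5146589  48.56471181 52.32365817]
grip 65 [474.09142913 298.99842592  48.48365201] [-3.7230199e-02  4.8483652e+01]
dome plane slopes [-3.12809372e-02 -5.39827411e-03  1.51356299e+01]
jar [695.7 256.6  90.4]
can [ 698.1 -248.4  170.3]
```

View pics/p11.png

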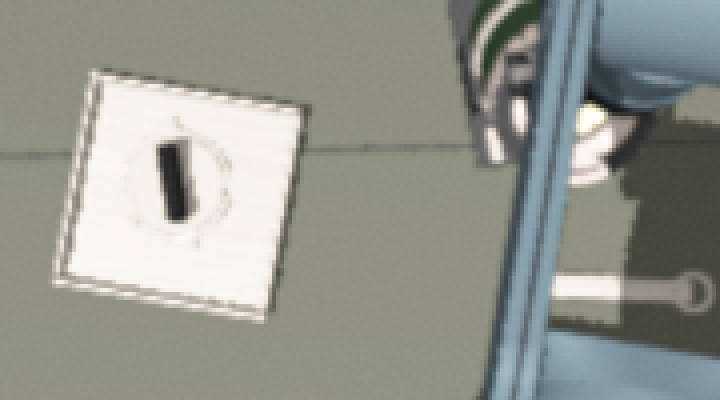

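The cover lies inside the tray, grip up, at crop (175,180). The wrench's ring end at crop (692,291) maps to full-image (323,223), the same place as before. Handing in.

```bash
python3 -c "
from h import *
s=monitor.get_state(); print(s['time'],s['contact_force'],s['width']); print(r.sign_off())"
```

```text
14.225 [-0.23653564  0.16621333  0.48436484] 38.15461911043057
the job is handed in; nothing more can be done
None
```

The cover is off the housing and lying flat in the empty steel tray, wing grip up and released. I handed the job in at 14.2 s, with the arm clear and touching nothing; no verdict was reported.

**How it went:**
- **Turning:** I straddled the wing grip loosely with the jaws and turned it about 55° anticlockwise. Then I clamped it in line with the slots.
- **Lifting:** I drew it straight out along the 30° axis. The small sideways force at the start fell to near zero as the lugs cleared.
- **Setting down:** The tool can only point straight down, so the cover reached the tray still tilted. I lowered it until its edge touched the floor, then let it roll flat in the jaws while drawing forward. A light press of about 31 N confirmed it was seated, and I eased that before opening the jaws.

**Last checks:**
- **Cover:** Its centre is about 10 mm from the tray centre. The grip top read a level 51–52 mm before release, where 51 is expected. Afterwards the top camera gave 48.5 mm as the average of the dark grip pixels. It also showed slopes of 0.03–0.04, about 2°, which I took as depth noise.
- **Other objects:** The jar, can and wrench are where they were, within measurement noise.
- **Disagreement:** The housing heading came out as 0.10 rad from the flange and 0.15 rad from the stand's foot. I used 0.14, and the cover lifted out freely.

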